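# Fetch the spice shaker from behind the sauce bottles

## Task

At the street food counter, get the green-lidded steel shaker out from behind the sauce bottles: first stand all three squeeze bottles upright in the shallow steel pan at the side, then set the shaker upright in the middle of the dark round plate on the yellow cutting board while the bottles wait in the pan, and only then stand each bottle back upright in the middle of the coaster of its own colour. Set everything down gently without dropping it or knocking anything over, leave the wooden pepper mill where it stands, and let go of everything at the end.

Things in the scene. Friction and masses are not known exactly. Their poses are not given: they have to be found in the camera images.
- red_bottle: red squeeze bottle, rigid, about 350 g, with a black collar under a red nozzle; 140 mm tall, straight body 50 mm in diameter up to 112 mm, above it a tapering shoulder and pointed nozzle. Origin at the centre of its underside, z up. Starts upright on the red coaster. Grip it 96 mm above its underside, fingers closing across the row: there the fingertips pass over the shaker and mill.
- yellow_bottle: yellow squeeze bottle, rigid, about 350 g, with a black collar under a yellow nozzle; 140 mm tall, straight body 50 mm in diameter up to 112 mm, above it a tapering shoulder and pointed nozzle. Origin at the centre of its underside, z up. Starts upright on the yellow coaster. Grip it 96 mm above its underside, fingers closing across the row: there the fingertips pass over the shaker and mill.
- white_bottle: white squeeze bottle, rigid, about 350 g, with a blue collar under a white nozzle; 140 mm tall, straight body 50 mm in diameter up to 112 mm, above it a tapering shoulder and pointed nozzle. Origin at the centre of its underside, z up. Starts upright on the white coaster. Grip it 96 mm above its underside, fingers closing across the row: there the fingertips pass over the shaker and mill.
- red_coaster: red round coaster, home of the red bottle: fixed flat disc 76 mm in diameter, 4 mm thick; origin at the centre of its underside, z up. The three coasters lie in a straight row, 85 mm apart, in any order, on a fixed black mat (5 mm thick, 170 x 290 mm) with a steel upstand, 45 mm high, along its far edge, 117 mm behind the line of the coasters' centres.
- yellow_coaster: yellow round coaster, home of the yellow bottle: fixed flat disc 76 mm in diameter, 4 mm thick; origin at the centre of its underside, z up. The three coasters lie in a straight row, 85 mm apart, in any order, on a fixed black mat (5 mm thick, 170 x 290 mm) with a steel upstand, 45 mm high, along its far edge, 117 mm behind the line of the coasters' centres.
- white_coaster: white round coaster, home of the white bottle: fixed flat disc 76 mm in diameter, 4 mm thick; origin at the centre of its underside, z up. The three coasters lie in a straight row, 85 mm apart, in any order, on a fixed black mat (5 mm thick, 170 x 290 mm) with a steel upstand, 45 mm high, along its far edge, 117 mm behind the line of the coasters' centres.
- shaker: the wanted thing: steel spice shaker with a green lid, about 220 g, 68 mm tall, 50 mm in diameter up to 58 mm, domed top. Origin at the centre of its underside, z up. Starts on the black mat 62 mm behind the line of the bottles' centres (too close to grip before they are cleared), 100 mm from the mill along the row, on either side of it. Grip it 42 mm up, fingers closing along the row.
- mill: dark wooden pepper mill with a brass knob, 70 mm tall, 50 mm in diameter, loose; stands on the mat beside the shaker and is to be left there. Origin at the centre of its underside, z up.
- pan: side area: fixed shallow stainless steel pan, left or right of the mat, 270 mm along its x by 150 mm along its y, rim 22 mm high, walls and floor 4 mm thick. Origin at the centre of its underside; bottles stand on its floor 4 mm above the origin. Room for three bottles in a row along its x, 85 mm apart.
- plate: round fixed dark steel plate with a teal centre, 96 mm in diameter, 5 mm thick, lying on a yellow cutting board (15 mm thick, 250 x 160 mm, on the other side of the mat from the pan). Origin at the centre of the plate's underside, on the board's top; the shaker stands on its upper face, 5 mm above the origin.
Things that resemble listed ones, but are neither listed nor needed, are in the scene too. Of the things that look like the yellow_bottle, the middle-sized one is meant. Of the things that look like the white_bottle, the larger one is meant.

How it is judged:
By the outcome, as a careful person would: the job done as asked, in the order asked, and still so for the second after the job is handed in, with the robot touching nothing.
It also fails if it takes over 144 s, if anything falls off the work surface, if the arm or the gripper's body presses on something with over 40 N, if the wrist force passes 120 N, or if a joint passes its speed limit or range.

## Robot

A 7-joint arm with a two-finger parallel gripper is mounted at the origin on the work surface. World frame = base frame: x ahead of the robot, y to its left, z up, the work surface at z = 0. Lengths are in m, angles in rad, forces in N, time in s.
With the tool pointing down it reaches from about 0.4 to 0.925 m from the base axis. Payload 5.6 kg.
Tool frame: the origin (TCP) lies at the very end of the fingers, on their centre line; the grasp point (between the pads) lies 19 mm behind it (env.hold_point_z is the distance from the TCP to the grasp point, in m); z points along the fingers, y is the direction in which the jaws open and shut (so a half turn about z gives the same grasp; the last joint's range is limited). The gripper opens to 85 mm and grips with 20 to 120 N. Pads are 22 mm wide; open, the fingers measure 114 mm over their backs; the gripper's body (76 mm by 85 mm) begins 54 mm behind the grasp point. The pads swing forward as they close: fully open they stand 13 mm farther back than shut.
Start: joints at [-1.265, 0.468, -0.012, 1.603, 0.006, 1.071, -0.056], TCP at [0.222, 0.611, 0.231] pointing down, gripper open.
Joint ranges: [-2.53, 2.53], [-0.31, 2.02], [-1.57, 1.55], [0.28, 2.44], [-1.29, 4.43], [0.15, 1.84], [-2.92, 2.92]. Speed limits (rad/s): [2.57, 2.57, 3.14, 3.14, 3.14, 3.14, 3.14].

## Interface

Orientations are given as a unit quaternion [x, y, z, w].
In Python, from cell import env, fingers, solver, vision gives the robot as it stands. The module is installed in compiled form; this text tells all that it offers. Calls block until the motion is done:
- env.move_to(position, orientation): joint-space move of the TCP to a pose.
- env.movel(position, ori=None, max_speed=0.15, stop_force=None): straight line of the TCP; ori=None keeps the orientation; max_speed is the mean speed in m/s. With stop_force (N) it stops when the force on the tool has changed by that much, and returns True; else False.
- env.move_j(angles): joint-space move.
- fingers.gripper_to(opening, grasp_force=None): finger opening in m; grasp_force is the grip in N (None keeps the last); returns when the fingers have stopped.
- env.hold(seconds).
- solver.inverse_kinematics(position, orientation): joint angles nearest the present ones, or None.
- env.get_state(): the state.
- vision.read_camera(name): name is "scene" or "top" or "wrist"; returns a dict with "frame" (420x560x3 uint8, blue, green, red), "range_z" (420x560 float32, m along the optical axis (not along the pixel's ray), 0 where there is no reading), "intrinsics" (3x3 intrinsics, pixels), "R" (3x3) and "t" (3): a world point X has camera coordinates R X + t. Camera axes: x right, y down, z forward; pixel columns grow to the right and rows downward; lengths in m; the calibration is good to about 2 mm. A picture is of the moment at which its call begins.
A pose or a line that the arm cannot do raises env.IKError and nothing moves.
- env.job_done(): hands the job in, once; it reports no verdict.
The state is a dict: "time_s": time; "q": joint angles; "dq": joint speeds; "tau": joint torques, N m; "tcp_pos": TCP position; "orientation": TCP orientation; "contact_force": force on the tool from outside, world axes, zero at the start; "torque": the same for the moment, N m; "gripper_width": finger opening in m.
Only numpy, scipy, OpenCV 4.12 (cv2) and the standard library are available. Lean on these libraries where they do the work, as an engineer would, in place of code of your own. Each camera call takes 0.05 s, during which the arm holds its last target.

## Working session

There is one attempt and no reset: what is moved stays moved. The work goes in short steps, each a Python script; the robot and the scene stay as the last script left them, time stands still between calls to the robot, and variables do not carry over. Pictures are saved under pics/ and viewed, and the job is handed in when it is done.

```bash
mkdir -p pics; ls; python3 - <<'E'
from cell import env, fingers, solver, vision
import cv2,numpy as np
for n in ("scene","top"):
    c=vision.read_camera(n); cv2.imwrite(f"pics/{n}0.png",c["frame"]); np.savez(f"pics/{n}0.npz",**c)
    print(n,c["intrinsics"].tolist(),(-c["R"].T@c["t"]).round(3),c["R"].round(3).tolist())
s=env.get_state();print(s["time_s"],s["orientation"],s["tcp_pos"],s["gripper_width"],env.hold_point_z)
E
```

```text
pics
scene [[458.3607381909945, 0.0, 282.44761663309237], [0.0, 458.3607381909945, 196.2478838277741], [0.0, 0.0, 1.0]] [0.98  0.401 0.749] [[-0.624, 0.782, -0.018], [0.594, 0.459, -0.66], [-0.508, -0.422, -0.751]]
top [[448.73830571935304, 0.0, 276.171285585472], [0.0, 448.73830571935304, 206.01307079665958], [0.0, 0.0, 1.0]] [ 0.403 -0.014  0.97 ] [[0.0, -1.0, -0.01], [-0.993, 0.001, -0.117], [0.117, 0.01, -0.993]]
0.1 [ 1.73541247e-01  9.84826277e-01 -7.96481790e-04 -6.64509779e-05] [0.22203577 0.61037412 0.23042752] 0.08553543530439807 0.0187
```

View pics/scene0.png

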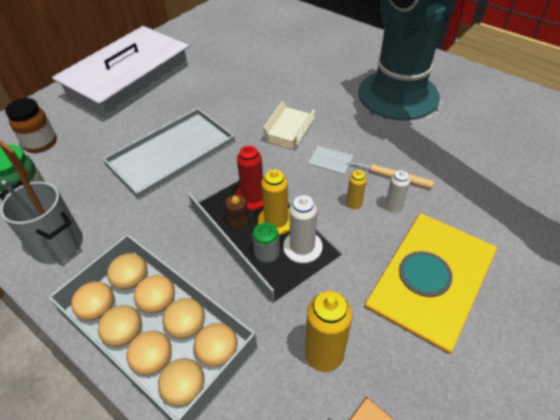

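View pics/top0.png

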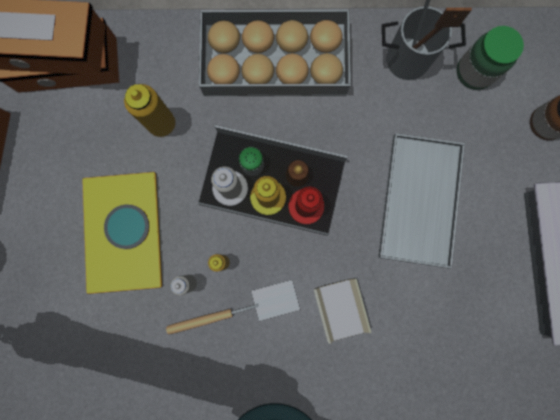

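The scene shows red (250,175), yellow (275,200) and white (302,225) bottles on the mat, with the mill at (236,210) and the green shaker at (265,240). Lookalikes are the big yellow bottle (328,330), small yellow (357,190) and small white (398,190). There is also a large green-lidded jar at the far left. The middle-sized yellow and the larger white are the two on the mat. The pan is at top (422,200) and the plate at top (126,227). I'll zoom in on the details next.

```bash
python3 - <<'E'
import cv2,numpy as np
c=np.load("pics/top0.npz");f=c["frame"]
cv2.imwrite("pics/c1.png",cv2.resize(f[120:240,195:355],None,fx=5,fy=5,interpolation=cv2.INTER_CUBIC))
cv2.imwrite("pics/c2.png",cv2.resize(f[125:275,370:475],None,fx=4,fy=4,interpolation=cv2.INTER_CUBIC))
E
```

```text
(no output)
```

View pics/c1.png

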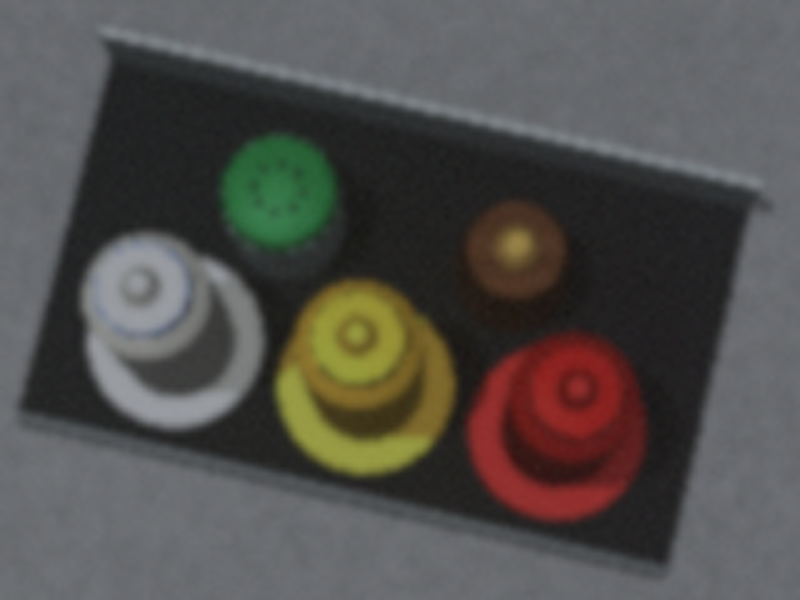

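View pics/c2.png

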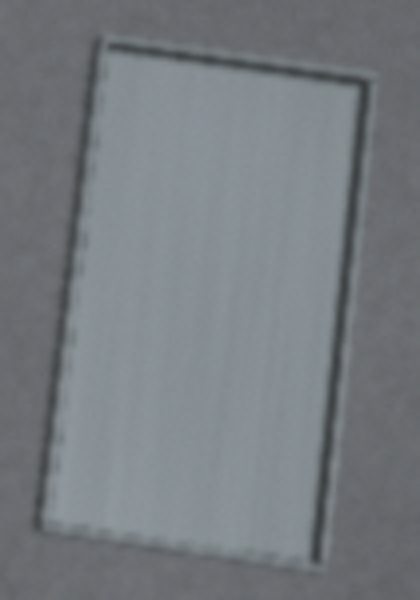

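```bash
cat > h.py <<'E'
import numpy as np, cv2
def ray(c,u,v,z):
    K=c["intrinsics"];R=c["R"];t=c["t"]
    o=-R.T@t; d=R.T@np.linalg.inv(K)@np.array([u,v,1.0])
    return o+d*(z-o[2])/d[2]
E
python3 - <<'E'
from h import *
c=dict(np.load("pics/top0.npz"))
def cr(x,y,s,ox,oy): return ((x+.5)/s-.5+ox,(y+.5)/s-.5+oy)
def p1(x,y,z): return ray(c,*cr(x,y,5,195,120),z)
for n,a in dict(wc=(175,340,.009),yc=(366,387,.009),rc=(557.5,433,.009),wb=(141,285,.147),yb=(357,332,.147),rb=(579,388,.147),shaker=(279,190,.068),mill=(516,243,.075),
  m1=(20,412,.005),m2=(664,572,.005),u1=(103,32,.05),u2=(766,188,.05)).items(): print(n,p1(*a).round(4))
P=np.array([ray(c,*cr(x,y,4,370,125),.022) for x,y in [(100,40),(374,76),(320,566),(38,528)]])
print(P.round(4),P.mean(0).round(4))
print([np.linalg.norm(P[i]-P[(i+1)%4]).round(4) for i in range(4)])
hsv=cv2.cvtColor(c["frame"],cv2.COLOR_BGR2HSV)
m=cv2.inRange(hsv,(75,60,40),(100,255,255));m[:,:90]=0;m[:,170:]=0;m[:190]=0;m[280:]=0
cs,_=cv2.findContours(m,cv2.RETR_EXTERNAL,cv2.CHAIN_APPROX_NONE)
k=max(cs,key=cv2.contourArea);e=cv2.fitEllipse(k);print(e,ray(c,*e[0],.02).round(4))
cv2.imwrite("pics/c3.png",cv2.resize(c["frame"][165:300,75:170],None,fx=4,fy=4,interpolation=cv2.INTER_CUBIC))
# depth check
for n,(x,y) in dict(wb=(141,285),yb=(357,332),rb=(579,388),sh=(279,190),mill=(516,243),wc=(120,400)).items():
    u,v=cr(x,y,5,195,120);d=c["range_z"][int(round(v)),int(round(u))]
    X=c["R"].T@(np.linalg.inv(c["intrinsics"])@np.array([u,v,1])*d-c["t"]);print(n,X.round(4))
E
```

```text
wc [0.5569 0.0974 0.009 ]
yc [0.5362 0.0144 0.009 ]
rc [ 0.5161 -0.0682  0.009 ]
wb [0.5556 0.0944 0.147 ]
yb [0.5377 0.0138 0.147 ]
rb [ 0.5166 -0.0684  0.147 ]
shaker [0.6097 0.0486 0.068 ]
mill [ 0.5859 -0.0482  0.075 ]
m1 [0.526  0.1649 0.005 ]
m2 [ 0.4564 -0.1137  0.005 ]
u1 [0.682  0.1247 0.05  ]
u2 [ 0.6142 -0.1537  0.05  ]
[[ 0.6702 -0.2599  0.022 ]
 [ 0.6499 -0.4064  0.022 ]
 [ 0.3884 -0.3657  0.022 ]
 [ 0.4081 -0.2195  0.022 ]] [ 0.5291 -0.3129  0.022 ]
[np.float64(0.1479), np.float64(0.2647), np.float64(0.1475), np.float64(0.2652)]
((125.61845397949219, 226.20701599121094), (36.82917785644531, 38.43960189819336), 37.528846740722656) [0.4723 0.3166 0.02  ]
wb [0.5548 0.0939 0.151 ]
yb [0.5375 0.0137 0.1487]
rb [ 0.5162 -0.0682  0.1503]
sh [0.6085 0.0483 0.073 ]
mill [ 0.5856 -0.0481  0.0765]
wc [0.5305 0.1207 0.01  ]
```

View pics/c3.png

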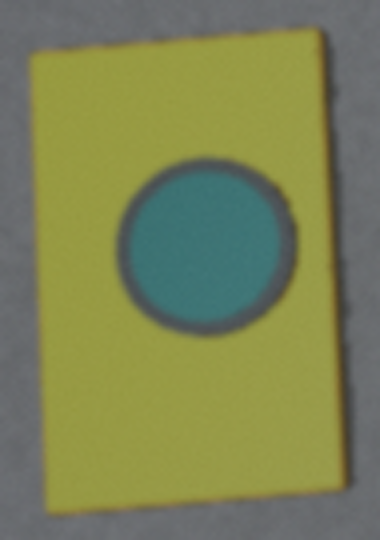

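```bash
cat >> h.py <<'E'
U=np.array([.239,.971]);N=np.array([.971,-.239])       # along row, across row
PX=np.array([.988,-.152]);PY=np.array([.152,.988])
YC=np.array([.5364,.0143])
C={'white':YC+.085*U,'yellow':YC,'red':YC-.085*U}
SH=np.array([.609,.0485]);PL=np.array([.4723,.3162]);PAN=np.array([.5291,-.3129])
S={'red':PAN+.085*PX,'yellow':PAN,'white':PAN-.085*PX}
def quat(a,s=1):
    from scipy.spatial.transform import Rotation
    ax,ay=np.array(a)/np.linalg.norm(a)*s
    return Rotation.from_matrix(np.array([[-ay,ax,0],[ax,ay,0],[0,0,-1]]).T).as_quat()
E
python3 - <<'E'
from h import *
from cell import env,fingers,solver,vision
for n,p,a in [('w',C['white'],N),('y',C['yellow'],N),('r',C['red'],N),('sh',SH,U),('pl',PL,U),('pr',S['red'],PY),('py',S['yellow'],PY),('pw',S['white'],PY),('plN',PL,N)]:
  for s in (1,-1):
    for z in (.03,.27):
      q=solver.inverse_kinematics(np.array([*p,z]),quat(a,s)); print(n,s,z,None if q is None else np.round(q,2))
E
```

```text
w 1 0.03 [-0.6   0.65  0.48  1.96 -0.48  0.64 -0.05]
w 1 0.27 [-0.7   0.31  0.58  1.8  -0.19  1.09 -0.3 ]
w -1 0.03 [-0.1   0.62 -0.17  1.92  0.17  0.61  2.52]
w -1 0.27 [-0.28  0.28  0.06  1.78 -0.02  1.08  2.69]
y 1 0.03 [-0.46  0.62  0.47  2.03 -0.47  0.6   0.09]
y 1 0.27 [-0.62  0.26  0.64  1.87 -0.17  1.07 -0.16]
y -1 0.03 [ 0.    0.58 -0.12  2.    0.12  0.57  2.71]
y -1 0.27 [-0.28  0.23  0.22  1.85 -0.06  1.06  2.87]
r 1 0.03 [-0.27  0.59  0.42  2.06 -0.43  0.57  0.21]
r 1 0.27 [-0.59  0.24  0.78  1.91 -0.19  1.06  0.03]
r -1 0.03 [ 0.89  0.94 -1.12  1.99  1.07  0.97  2.1 ]
r -1 0.27 [ 1.04  0.56 -1.3   1.82  0.57  1.22  2.46]
sh 1 0.03 [-0.27  0.67  0.18  1.83 -0.18  0.66  1.34]
sh 1 0.27 [-0.45  0.38  0.42  1.69 -0.17  1.12  1.34]
sh -1 0.03 [-0.56  0.73  0.58  1.85 -0.58  0.73 -1.46]
sh -1 0.27 [-0.75  0.45  0.84  1.7  -0.36  1.15 -1.62]
pl 1 0.03 [-0.68  0.61  0.04  1.93 -0.04  0.6   0.71]
pl 1 0.27 [-0.72  0.29  0.09  1.77 -0.03  1.08  0.71]
pl -1 0.03 [-1.09  0.68  0.58  1.96 -0.59  0.68 -1.95]
pl -1 0.27 [-1.2   0.33  0.69  1.8  -0.23  1.09 -2.24]
pr 1 0.03 [ 0.2   0.79
[... 153 characters left out ...]
-0.14  0.65  0.93  1.49 -0.53  1.27 -0.88]
py 1 0.03 [ 0.2   0.69  0.38  1.83 -0.39  0.69  2.22]
py 1 0.27 [-0.29  0.56  1.1   1.7  -0.53  1.21  2.37]
py -1 0.03 [-0.2   0.94  1.    1.85 -0.99  0.95 -0.46]
py -1 0.27 [-0.12  0.45  0.81  1.69 -0.35  1.15 -0.93]
pw 1 0.03 [ 0.18  0.61  0.45  2.03 -0.46  0.6   2.36]
pw 1 0.27 [-0.37  0.39  1.15  1.89 -0.39  1.12  2.35]
pw -1 0.03 [ 0.05  0.66  0.62  2.03 -0.63  0.65 -0.63]
pw -1 0.27 [-0.19  0.3   0.88  1.88 -0.26  1.08 -0.93]
plN 1 0.03 [-0.88  0.63  0.29  1.94 -0.3   0.62 -0.63]
plN 1 0.27 [-0.98  0.3   0.4   1.79 -0.13  1.08 -0.77]
plN -1 0.03 [-0.45  0.63 -0.26  1.91  0.26  0.63  2.03]
plN -1 0.27 [-0.5   0.3  -0.18  1.76  0.06  1.09  2.2 ]
```

```bash
python3 - <<'E'
from h import *
from cell import env,fingers,solver,vision
p=YC+.0*N
t=env.get_state()["time_s"]
env.move_to(np.array([*p,.33]),quat(N))
print(env.get_state()["time_s"]-t, env.get_state()["q"])
for n in("wrist","scene"):
    c=vision.read_camera(n);cv2.imwrite(f"pics/{n}1.png",c["frame"]);np.savez(f"pics/{n}1.npz",**c)
    print((-c["R"].T@c["t"]).round(3))
E
```

```text
2.425 [-0.6487971   0.19492778  0.65145292  1.7957878  -0.12668856  1.19332023
 -0.19853149]
[0.552 0.081 0.472]
[0.98  0.401 0.749]
```

View pics/wrist1.png

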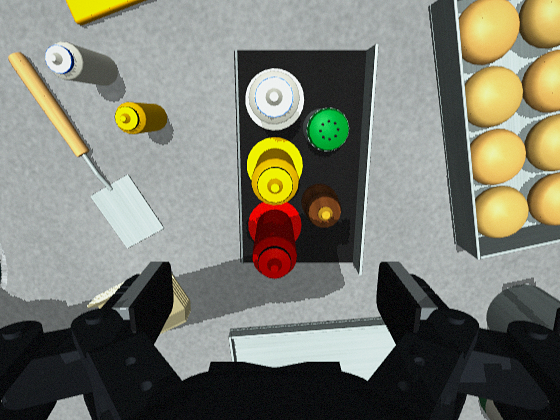

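```bash
python3 - <<'E'
from h import *
c=dict(np.load("pics/wrist1.npz"))
for n,a in dict(wc=(274,99.5,.009),wb=(274,97,.148),yb=(275,185,.148),rb=(274.5,261,.148),sh=(330,128,.072),mill=(325,213,.075)).items(): print(n,ray(c,*a).round(4))
print({k:v.round(4) for k,v in C.items()})
cv2.imwrite("pics/c4.png",cv2.resize(c["frame"][60:290,230:370],None,fx=2.6,fy=2.6,interpolation=cv2.INTER_CUBIC)[:600])
E
```

```text
wc [0.555  0.0967 0.009 ]
wb [0.5547 0.094  0.148 ]
yb [0.5365 0.0155 0.148 ]
rb [ 0.5173 -0.0614  0.148 ]
sh [0.6091 0.0495 0.072 ]
mill [ 0.5834 -0.0469  0.075 ]
{'white': array([0.5567, 0.0968]), 'yellow': array([0.5364, 0.0143]), 'red': array([ 0.5161, -0.0682])}
```

View pics/c4.png

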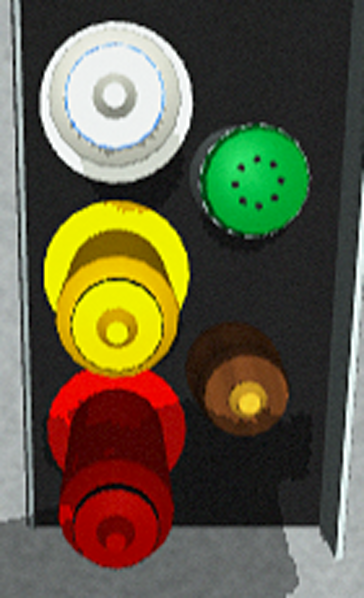

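```bash
cat >> h.py <<'E'
from cell import env,fingers,solver,vision
HP=.0187
def T(): return env.get_state()["time_s"]
def pick(p,a,s,zb,g,lift,clr=.10,force=45,app='j'):
    q=quat(a,s); zt=zb+g-HP
    env.move_to(np.array([*p,zt+clr]),q)
    hit=env.movel(np.array([*p,zt]),max_speed=.12,stop_force=15)
    if hit: print("HIT on descent",env.get_state()["tcp_pos"]); return False
    fingers.gripper_to(0.03,grasp_force=force)
    w=env.get_state()["gripper_width"]
    env.movel(np.array([*p,lift]),max_speed=.12)
    st=env.get_state();print("picked w",w,st["gripper_width"],"F",np.round(st["contact_force"],1),"t",T())
    return True
def place(p,a,s,zb,g,lift,up=.10):
    q=quat(a,s); zt=zb+g-HP
    env.move_to(np.array([*p,lift]),q)
    env.movel(np.array([*p,zt+.012]),max_speed=.12)
    env.hold(.15)
    hit=env.movel(np.array([*p,zt-.006]),max_speed=.02,stop_force=2.5)
    st=env.get_state();print("placed hit",hit,"dz",round(st["tcp_pos"][2]-zt,4),"xy err",np.round(st["tcp_pos"][:2]-p,4),"F",np.round(st["contact_force"],1))
    fingers.gripper_to(0.085)
    x=env.get_state()["tcp_pos"]
    env.movel(np.array([x[0],x[1],x[2]+up]),max_speed=.15); print("t",T())
def snap(n,f):
    c=vision.read_camera(n);cv2.imwrite(f"pics/{f}.png",c["frame"]);np.savez(f"pics/{f}.npz",**c);return c
E
python3 - <<'E'
from h import *
pick(C['red'],N,1,.009,.096,.19)
snap("scene","s2")
E
```

```text
picked w 0.048519821337644736 0.04875867298307448 F [ 0.2 -0.2 -2.3] t 5.7667
```

View pics/s2.png

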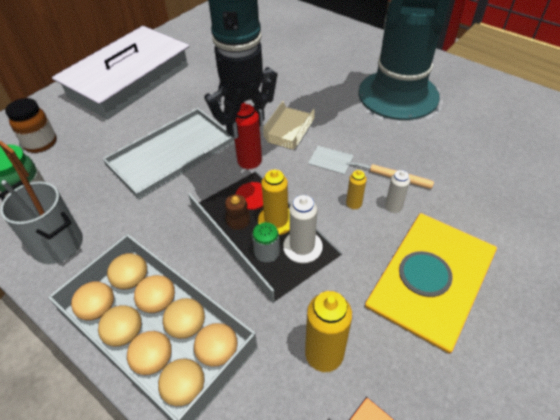

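Red is held upright in the gripper at (248,140), and nothing else moved. Now I'll place it in the pan.

```bash
python3 - <<'E'
from h import *
place(S['red'],PY,-1,.004,.096,.19)
snap("scene","s3")
E
```

```text
placed hit True dz 0.0008 xy err [-0.      0.0001] F [-0.1 -0.3  4.9]
t 9.8667
```

View pics/s3.png

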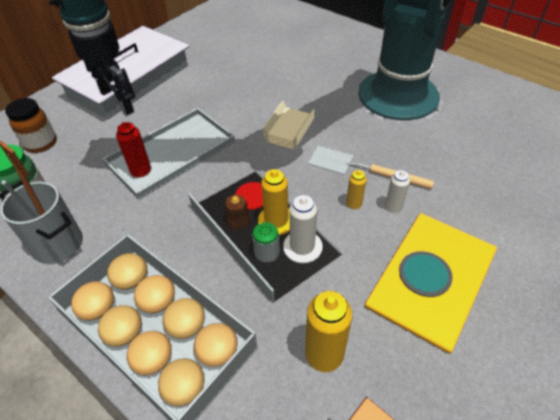

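Red stands in the pan at (134,150). The cream tray near (290,125) looks changed, so I'll check it.

```bash
python3 - <<'E'
from h import *
snap("top","t3")
r=[]
for n in("scene0","scene1","s2","s3"):
    f=np.load(f"pics/{n}.npz")["frame"]; r.append(cv2.resize(f[90:160,250:330],None,fx=3.5,fy=3.5))
b=np.vstack([np.hstack(r[:2]),np.hstack(r[2:])]);cv2.imwrite("pics/c5.png",b)
a=np.load("pics/top0.npz")["frame"];d=np.load("pics/t3.npz")["frame"]
cv2.imwrite("pics/c6.png",np.hstack([cv2.resize(x[240:360,240:400],None,fx=2.4,fy=2.4) for x in(a,d)]))
E
```

```text
(no output)
```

View pics/c5.png

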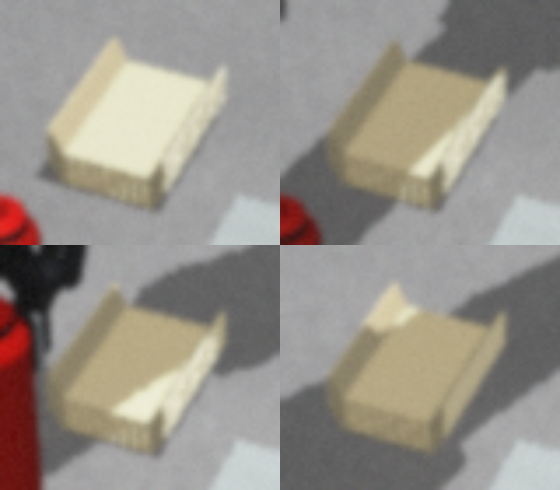

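View pics/c6.png

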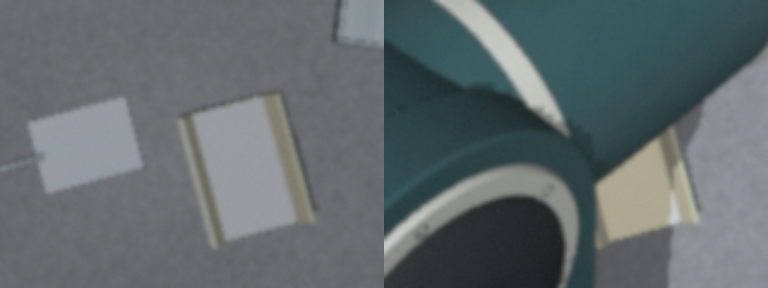

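View pics/t3.png

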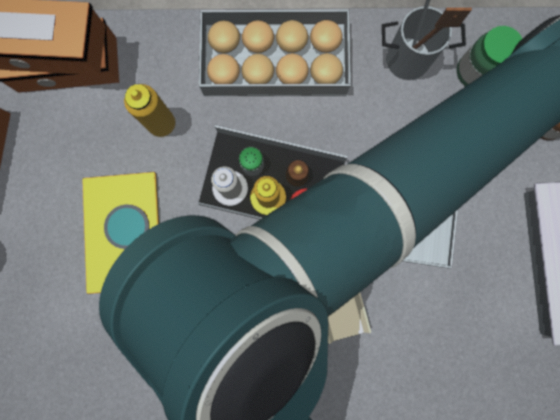

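It was only the arm's shadow; the tray hasn't moved. On to yellow, then white.

```bash
python3 - <<'E'
from h import *
if pick(C['yellow'],N,1,.009,.096,.19):
    place(S['yellow'],PY,-1,.004,.096,.19)
    snap("scene","s4")
E
```

```text
picked w 0.0489930935280408 0.04910222814705253 F [-0.   1.3 -3.4] t 13.7083
placed hit True dz 0.0009 xy err [0.     0.0001] F [0.6 1.5 4.9]
t 17.925
```

View pics/s4.png

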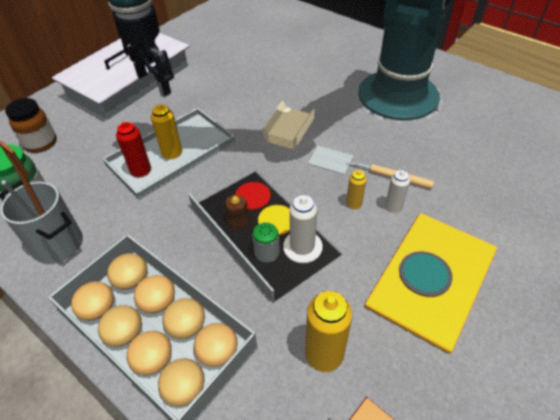

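Red (134,150) and yellow (166,132) stand in the pan. White is next, followed by a wrist view of the shaker.

```bash
python3 - <<'E'
from h import *
if pick(C['white'],N,1,.009,.096,.19):
    place(S['white'],PY,-1,.004,.096,.19)
    snap("scene","s5")
    p=SH-.05*U
    env.move_to(np.array([*SH,.25]),quat(U))
    snap("wrist","w5"); snap("scene","s6")
E
```

```text
picked w 0.04917570753017619 0.04878386736087746 F [-0.2  0.1 -4.4] t 21.925
placed hit True dz 0.0009 xy err [0.0001 0.0001] F [0.5 1.  6.3]
t 26.425
```

View pics/s6.png

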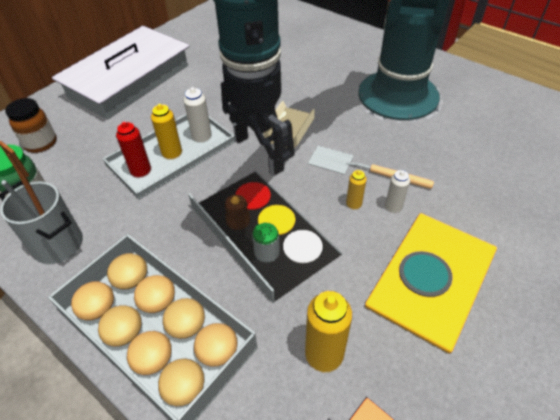

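View pics/w5.png

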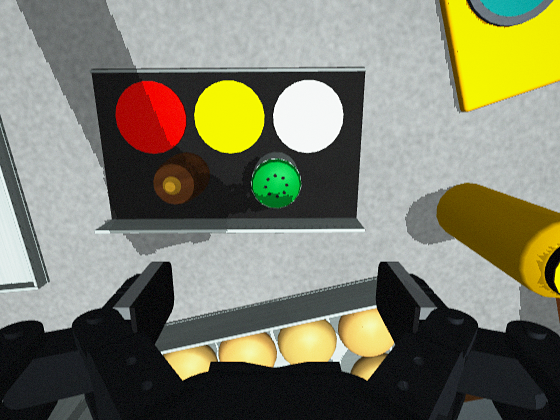

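All three bottles stand in the pan at (134,150), (166,132) and (197,115). The wrist view shows bare coasters at (151,117), (229,117) and (308,116), and the shaker at (276,184). I'll use it to refine my positions.

```bash
python3 - <<'E'
from h import *
for n in("w5","t"):
    if n=="t": c=snap("top","t6")
    else: c=dict(np.load("pics/w5.npz"))
    hsv=cv2.cvtColor(c["frame"],cv2.COLOR_BGR2HSV)
    from itertools import product
    for k,lo,hi,z in [("red",(0,150,60),(6,255,255),.009),("yellow",(25,140,80),(35,255,255),.009),("white",(0,0,120),(180,40,255),.009),("green",(55,120,50),(80,255,255),.065)]:
        m=cv2.inRange(hsv,lo,hi);m=cv2.morphologyEx(m,cv2.MORPH_OPEN,np.ones((3,3)))
        for q in cv2.findContours(m,cv2.RETR_EXTERNAL,cv2.CHAIN_APPROX_NONE)[0]:
            if len(q)<30: continue
            e=cv2.fitEllipse(cv2.convexHull(q)); X=ray(c,*e[0],z)
            if .45<X[0]<.65 and abs(X[1])<.13 and e[1][0]/e[1][1]>.75: print(n,k,np.round(e[0],1),np.round(e[1],1),X.round(4))
print({k:v.round(4) for k,v in C.items()})
E
```

```text
w5 red [150.4 116.7] [68.2 75.5] [ 0.5142 -0.0681  0.009 ]
w5 yellow [228.9 116.4] [70.  74.1] [0.5343 0.0142 0.009 ]
w5 white [307.8 115.9] [69.9 73.3] [0.5542 0.0968 0.009 ]
w5 green [275.7 183. ] [49.  49.5] [0.6064 0.0482 0.065 ]
t red [305.8 205.8] [34.8 35.1] [ 0.5171 -0.0675  0.009 ]
t yellow [267.8 196.4] [34.1 34.6] [0.5375 0.0145 0.009 ]Traceback (most recent call last):
  File "<stdin>", line 11, in <module>
cv2.error: OpenCV(4.12.0) /io/opencv/modules/imgproc/src/shapedescr.cpp:361: error: (-201:Incorrect size of input array) There should be at least 5 points to fit the ellipse in function 'fitEllipseNoDirect'
```

```bash
python3 - <<'E'
from h import *
SH=np.array([.608,.0483])
if pick(SH,U,1,.005,.042,.16,force=40):
    place(PL,U,1,.020,.042,.16,up=.15)
    env.move_to(np.array([.40,.0,.40]),quat(N))
    snap("scene","s7");snap("top","t7")
E
```

```text
picked w 0.047869277432126184 0.04821588582533253 F [-0.   0.4 -1.1] t 31.5917
placed hit True dz 0.0008 xy err [-0.0001 -0.    ] F [ 0.5 -0.5  3.8]
t 36.125
```

View pics/s7.png

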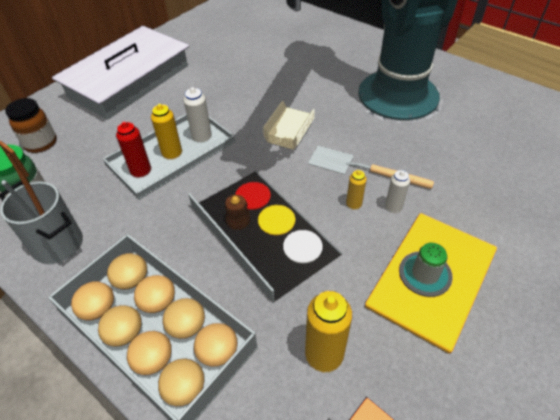

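View pics/t7.png

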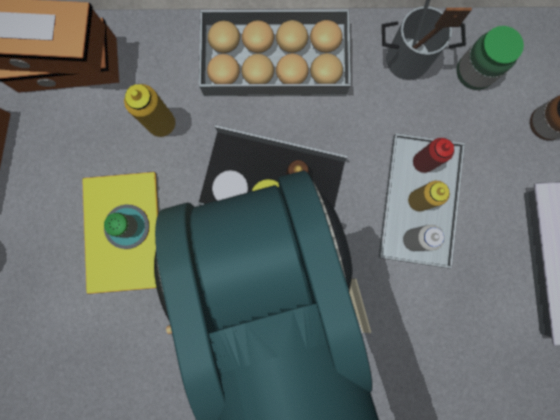

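```bash
python3 - <<'E'
from h import *
a=np.load("pics/s7.npz")["frame"];b=np.load("pics/t7.npz")["frame"]
cv2.imwrite("pics/c8.png",np.hstack([cv2.resize(a[230:305,390:465],(390,390),interpolation=cv2.INTER_CUBIC),cv2.resize(b[195:260,95:160],(390,390),interpolation=cv2.INTER_CUBIC)]))
E
```

```text
(no output)
```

View pics/c8.png

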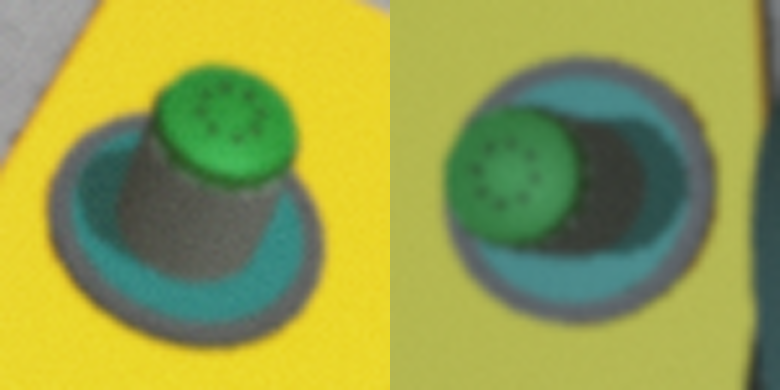

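```bash
python3 - <<'E'
from h import *
a=dict(np.load("pics/s7.npz"));b=dict(np.load("pics/t7.npz"))
f=lambda x,y,s,ox,oy:((x+.5)/s-.5+ox,(y+.5)/s-.5+oy)
print("top lid",ray(b,*f(510,176,6,95,195),.085),"plate",ray(b,*f(581,190,6,95,195),.02))
print("scene lid",ray(a,*f(230,112,5.2,390,230),.087),"plate",ray(a,*f(187,231,5.2,390,230),.02))
# bottles in pan, nozzle tips
g=a["frame"][85:180,100:220];cv2.imwrite("pics/c9.png",cv2.resize(g,None,fx=5,fy=5,interpolation=cv2.INTER_CUBIC))
cv2.imwrite("pics/c10.png",cv2.resize(b["frame"][125:275,370:475],None,fx=4,fy=4,interpolation=cv2.INTER_CUBIC))
print({k:v.round(4) for k,v in S.items()})
E
```

```text
top lid [0.47204891 0.18690258 0.085     ] plate [0.4721172  0.17630113 0.02      ]
scene lid [0.47063624 0.31469187 0.087     ] plate [0.47456013 0.31692161 0.02      ]
{'red': array([ 0.6131, -0.3258]), 'yellow': array([ 0.5291, -0.3129]), 'white': array([ 0.4451, -0.3   ])}
```

View pics/c10.png

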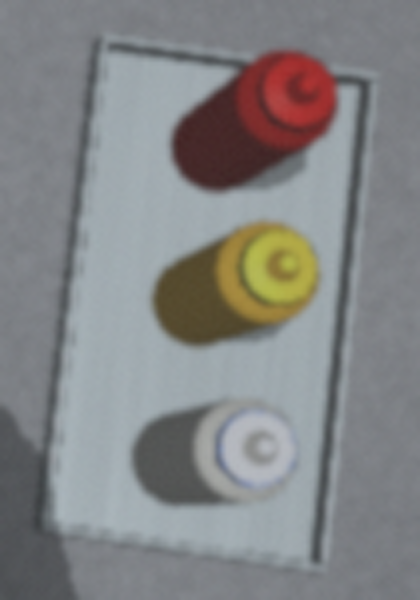

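```bash
python3 - <<'E'
from h import *
b=dict(np.load("pics/t7.npz"))
f=lambda x,y,s,ox,oy:((x+.5)/s-.5+ox,(y+.5)/s-.5+oy)
print("top lid",ray(b,*f(120,176,6,95,195),.085),"plate",ray(b,*f(191,190,6,95,195),.02))
for k,x,y in(("red",303,86),("yellow",283,264),("white",262,447)): print(k,ray(b,*f(x,y,4,370,125),.143))
if pick(S['white'],PY,-1,.004,.096,.19):
    place(C['white'],N,1,.009,.096,.19)
    snap("scene","s9");snap("wrist","w9")
E
```

```text
top lid [0.47211585 0.3161789  0.085     ] plate [0.47218149 0.31491001 0.02      ]
red [ 0.61371772 -0.32285963  0.143     ]
yellow [ 0.5292337  -0.30992248  0.143     ]
white [ 0.44439134 -0.29673019  0.143     ]
picked w 0.049011751126639164 0.04884266952696197 F [-0.5  0.7 -4. ] t 41.525
placed hit True dz 0.0007 xy err [-0.0001  0.    ] F [-0.9  0.   5.8]
t 45.9917
```

View pics/s9.png

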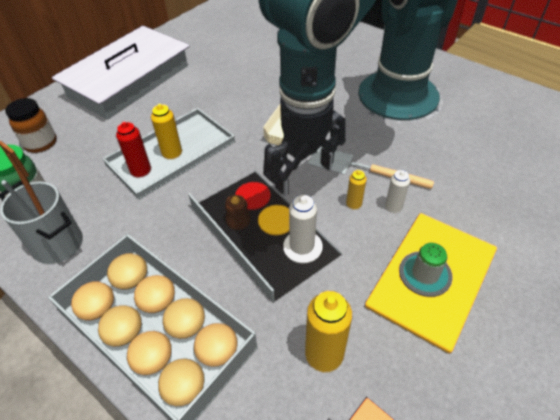

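View pics/w9.png

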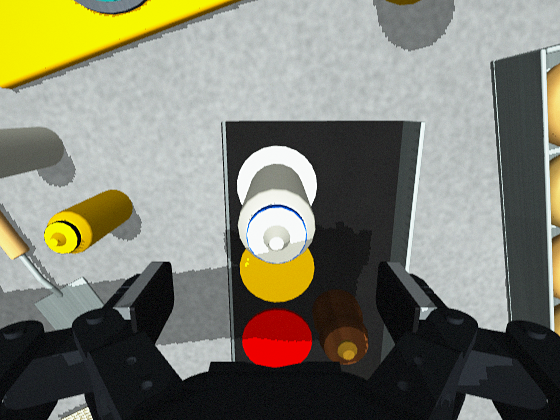

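The shaker is centred on the plate to about 1 mm in the top view, and white stands on its coaster at (302,225). Now yellow, then red.

```bash
python3 - <<'E'
from h import *
ok=pick(S['yellow'],PY,-1,.004,.096,.19)
if ok:
    place(C['yellow'],N,1,.009,.096,.19)
    snap("scene","s10")
E
```

```text
picked w 0.048849705322779706 0.04876308312416294 F [ 0.6  0.4 -4.5] t 50.0833
placed hit True dz 0.0008 xy err [-0. -0.] F [-1.7  1.   6.4]
t 54.2667
```

View pics/s10.png

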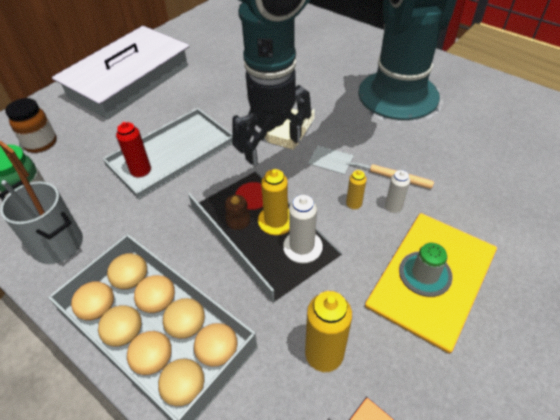

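Yellow is on its coaster at (275,200). Red is the last one; then I'll retract to the side for a clear top view.

```bash
python3 - <<'E'
from h import *
ok=pick(S['red'],PY,-1,.004,.096,.19)
if ok:
    place(C['red'],N,1,.009,.096,.19,up=.2)
    env.move_j([-1.265, 0.468, -0.012, 1.603, 0.006, 1.071, -0.056])
    snap("scene","s11");c=snap("top","t11")
    f=c["frame"];cv2.imwrite("pics/c11.png",cv2.resize(f[120:240,195:355],None,fx=5,fy=5,interpolation=cv2.INTER_CUBIC))
    print(T())
E
```

```text
picked w 0.04891068980854012 0.048785389339281414 F [-0.6  0.  -3.5] t 58.1
placed hit True dz 0.0008 xy err [-0. -0.] F [-2.  -0.   7.3]
t 62.7833
65.5083
```

View pics/s11.png

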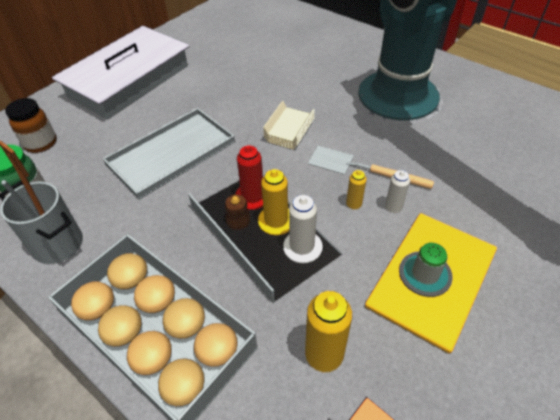

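View pics/c11.png

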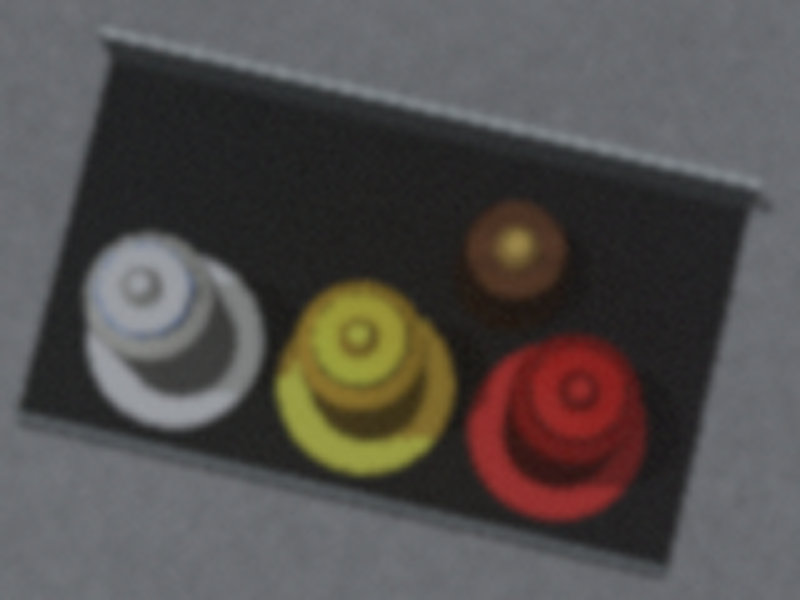

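Each bottle is back within about 1 mm of where it started: the nozzles are at (141,285), (359,335) and (579,390), against (141,285), (357,332) and (579,388) before. The mill hasn't moved, at (516,243). I'm handing in.

```bash
python3 - <<'E'
from cell import env
print(env.job_done(), env.get_state()["time_s"])
E
```

```text
the job is handed in; nothing more can be done
the job is handed in; nothing more can be done
```

The job is done and handed in, in the order asked, with the last check at about 65.5 s of the 144 s allowed. I stood the red, yellow and white bottles upright in the pan, then set the shaker on the plate. After that I put white, yellow and red back on their own coasters.

- **Bottles:** all three stand upright, and the top view puts each nozzle within about 1 mm of where it started.
- **Shaker:** it stands upright on the plate. The top view puts its lid about 1 mm from the plate's centre, but a rougher reading from the scene camera gave about 4 mm.
- **Mill and gripper:** the mill has not moved. The gripper is open and the arm is parked at its start pose, touching nothing.
- **Camera disagreement:** the wrist and top cameras differed by about 3 mm in x on the coasters. I worked to positions between the two.
- **Set-downs:** every set-down was at a low speed, and the highest force I read was about 7 N.

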